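Slide the long post into the spring-plunger post holder down to its hidden stop

TASK

Set up the post holder beside the press: take the long post out of the two-hole rack and slide it, taper first, straight down the bore of the grey post holder, past the side spring plunger, until it stands on the stop inside. The stop sits at a different depth each time and cannot be seen, so feel for it and press only gently against it; then let go of the post and leave the short post, the calipers and the marker where they are.

Things in the scene. Friction and masses are not known exactly. Their poses are not given: they have to be found in the camera images.
- long_post_mid (a point): Centre of the long post, half-way up: a plain round steel rod, 16 mm in diameter, 160 mm long, 0.25 kg, z axis along the rod to its top. The lowest 14 mm taper to a flat foot 7 mm across; two thin dark rings mark the top end. It starts upright in one of the rack's two holes, standing 36 mm deep, 124 mm above the rack.
- long_post_foot (a point): Centre of the flat foot (lower end) of the long post, 80 mm below its centre.
- short_post_mid (a point): Centre of the short post: the same rod but only 110 mm long, 55 mm from its centre to either end. It stands in the rack's other hole and stays there.
- rack: Flat aluminium block, 130 x 56 x 42 mm, fixed to the bench; origin at the centre of its underside, x along its length. Two upright holes, 18 mm wide and 36 mm deep, at x = -40 and x = +40 mm; either may hold the long post.
- holder: Grey post holder fixed to the bench: an upright block 44 x 44 mm, 75 mm high, on a 68 x 80 mm flange 10 mm high; origin at the centre of its underside, z up. A steel plunger barrel sticks out of its +x side (to 38 mm from the axis), 52 mm above the bench, its thin tail to 45 mm.
- holder_mouth (a point): Centre of the mouth of the holder's upright bore, on its top face 75 mm above the bench. The bore is 17.5 mm wide with a 1.5 mm chamfer. The spring plunger's round nose crosses it 23 mm below the mouth. The stop's face lies somewhere between 44 and 67 mm below the mouth, different each time and not measured.
- plunger (a joint): Spring plunger travel, m: 0 = nose out (4.25 mm into the bore), 0.0015 to 0.0025 = ridden back by the full-width post, pressing on it with about 12 N. It climbs the taper while the foot is about 20 to 37 mm below the mouth. Sliding past it takes 2 to 12 N beyond the post's weight, unsteadily; it holds the post by friction where it is let go, so a post let go early does not sink to the stop.
- stop_plug: Plug closing the bottom of the holder's bore, at the level of the bench, which carries the adjustable stop screw inside the bore (its face is 14 mm across and gives under load by about 1 mm for every 12 N). Its own origin, on the bore's axis 0.5 mm above the bench, does not show how high the stop is set. The stop must not be loaded with more than 30 N.
- calipers: Vernier calipers, 72 x 200 x 17 mm, lying on the bench; not to be moved.
- marker: Marker pen, 130 mm long, 12 mm thick, lying on the bench; not to be moved.
Things that resemble listed ones, but are neither listed nor needed, are in the scene too. What is shaped like the part that bears long_post_mid but purple is not meant.

How it is judged:
On the way, in this order (a step that is already met when the one before it is completed fails the run):
1. the long post is lifted out of the rack (z of long_post_foot in the frame of rack above 0.05 m), for 0.1 s.
2. the long post is in the holder's bore, with the spring plunger riding on it (horizontal distance between long_post_foot and holder_mouth below 0.004 m and z of long_post_foot in the frame of holder below 0.04 m and value of joint plunger above 0.0008 m), for 0.1 s.
At the end, for the whole second after the job is handed in: The long post stands upright (within 0.06 rad) in the holder's bore, taper down, its foot on the bore's axis within 4 mm and bearing on the stop inside (contact of at least 0.1 N), the spring plunger ridden back by it (more than 0.8 mm), released and at rest (horizontal distance between long_post_foot and holder_mouth below 0.004 m and z of long_post_foot in the frame of holder below 0.032 m and angle between long_post_mid's own z axis and vertical below 0.06 rad and value of joint plunger above 0.0008 m and contact force between long_post and stop_plug above 0.1 N and linear speed of long_post below 0.02 m/s); the robot touches nothing.
It fails at once if the stop is loaded with more than 30 N (contact force between long_post and stop_plug above 30 N).
It fails at once if the short post is moved by more than 15 mm (distance of short_post_mid from where it was at the start of the episode above 0.015 m).
It fails at once if the calipers are moved by more than 20 mm (distance of calipers from where it was at the start of the episode above 0.02 m).
It fails at once if the marker is moved by more than 20 mm (distance of marker from where it was at the start of the episode above 0.02 m).
It also fails if it takes over 51 s, if anything falls off the work surface, if the arm or the gripper's body presses on something with over 40 N, if the wrist force passes 120 N, or if a joint passes its speed limit or range.

ROBOT

A 7-joint arm with a two-finger parallel gripper is mounted at the origin on a cart in front of the work surface, level with it; the furniture and walls round the work are solid. World frame = base frame: x ahead of the robot, y to its left, z up, the work surface at z = 0. Lengths are in m, angles in rad, forces in N, time in s.
With the tool pointing down it reaches from about 0.4 to 0.875 m from the base axis. Payload 19.3 kg.
Tool frame: the origin (TCP) lies midway between the tips of the shut fingers; the grasp point (between the pads) lies 19 mm behind it; z points along the fingers, y is the line along which they close (so a half turn about z gives the same grasp; the last joint's range is limited). The gripper opens to 85 mm and grips with 20 to 120 N. Pads are 22 mm wide; open, the fingers measure 114 mm over their backs; the gripper's body (76 mm by 85 mm) begins 54 mm behind the grasp point. The pads swing forward as they close: fully open they stand 13 mm farther back than shut.
Start: joints at [-1.302, 0.521, -0.036, 1.599, 0.021, 1.021, -0.113], TCP at [0.208, 0.589, 0.206] pointing down, gripper open.
Joint ranges: [-2.91, 2.91], [-0.3, 2.13], [-1.5, 1.42], [0.17, 2.43], [-1.26, 4.41], [0.16, 1.93], [-2.52, 2.52]. Speed limits (rad/s): [1.89, 1.89, 2.39, 2.39, 3.01, 3.01, 3.01].

INTERFACE

Orientations are given as [roll, pitch, yaw] about the fixed x, y, z axes, in that order (R = Rz(yaw) Ry(pitch) Rx(roll)).
In Python, from workcell import * gives the robot as it stands.
- The arm moves only by the shell command python3 -m creep 'ROWS' [FORCE]. ROWS is JSON, a list that holds one entry, the list of rows, each a list of 7 numbers: the closure, from -1 (fully open) to 1 (shut), then the shift along the tool's x, y, z in m, then the turn, a rotation vector about the tool's x, y, z in degrees. A call has 1 to 10 rows; each row shifts and turns the commanded pose from where the row before left it, along the tool's axes as they then stand; what a row does not reach is not made up. A row lasts 1/10 s, in which the tool goes at most 50 mm and 8.59 degrees, less where a joint would pass 70% of its speed; a pose out of reach is approached as far as the arm can. A call is refused whole if a number of a shift passes 0.05 or a number of a turn 8.59, either way. A call with a gripper value outside its range is refused whole. The fingers move at their own pace and stop on an object; FORCE is the grip in N (left out, the last holds). Time passes only in rows, so rows that do not move let the fingers close. It gives the time, the measured TCP pose, the force, the opening and the grip force at its end, in the units of the state.
- observe(): the state, without advancing time (a new reading comes with each control period).
- grab_frame(name): name is "scene" or "top" or "wrist"; returns a dict with "image" (420x560x3 uint8, red, green, blue), "range_z" (420x560 float32, m along the optical axis (not along the pixel's ray), 0 where there is no reading), "fx", "fy", "cx", "cy" (pixels), "R" (3x3) and "t" (3): a world point X has camera coordinates R X + t; the wrist camera has in their place "T_tool_cam" (4x4, takes a point from camera to tool coordinates, whose origin is the TCP and whose axes are the flange's). Camera axes: x right, y down, z forward; pixel columns grow to the right and rows downward; lengths in m; the calibration is good to about 2 mm. A picture is of the moment at which its call begins: read the wrist's pose just before it.
- job_done(): hands the job in; it is judged then, once.
Trained networks look in a picture, given as the dict that the camera call returned (one of the last four; its "shot" number tells which), for a name from the list of things; names that differ only in an ending like _2 or _b are one class to them, and where a whole thing is asked for, a point or a joint stands for the part that bears it (a point fixed in the world has none). Each returns a list of dicts, best first, with "confidence" (0 to 1); they miss things now and then, are a little off and sometimes report something else, mostly with a low value. They report only what shows in the picture. A call takes as long as a camera call. They do not tell look-alikes from the thing itself.
- find_in(picture, thing): "extent" ([centre column, centre row, width, height] in pixels, round what is visible of it).
- outline_of(picture, thing): "region" (420x560 bool, what is visible of it) and "extent" ([centre column, centre row, width, height] in pixels, round what is visible of it).
- tip_of(picture, thing): "position" ([column, row] in pixels: a listed point, or the origin of a listed thing).
The state is a dict: "clock": time; "qpos": joint angles; "qd": joint speeds; "joint_efforts": joint torques, N m; "position": TCP position; "tool_rot": TCP orientation; "force": force on the tool from outside, world axes, zero at the start; "moment": the same for the moment, N m; "grip_width": finger opening in m; "finger_force": force on a finger pad.
Only numpy, scipy, OpenCV 4.12 (cv2) and the standard library are available. Lean on these libraries where they do the work, as an engineer would, in place of code of your own. Each camera call takes 0.05 s, during which the arm holds its last target. There are 200 camera calls.

## Working session

There is one attempt and no reset: what is moved stays moved. The work goes in short steps, Python scripts to look and compute and a shell command to move; the robot and the scene stay as the last step left them, time stands still between calls to the robot, and variables do not carry over. Pictures are saved under pics/ and viewed, at most 10 in all, crops included, and the job is handed in when it is done.

```bash
mkdir -p pics; ls; cat > h.py <<'E'
from workcell import *
import numpy as np, cv2
from scipy.spatial.transform import Rotation as Ro
def save(f,name): cv2.imwrite('pics/'+name, f['image'][:,:,::-1])
def cam2w(f,st=None):
    if 'T_tool_cam' in f:
        T=np.eye(4); T[:3,:3]=Ro.from_euler('xyz',st['tool_rot']).as_matrix(); T[:3,3]=st['position']
        return T@np.array(f['T_tool_cam'])
    T=np.eye(4); T[:3,:3]=np.array(f['R']); T[:3,3]=np.array(f['t']); return np.linalg.inv(T)
def pts(f,us,vs,st=None,z=None):
    us=np.atleast_1d(us).astype(int);vs=np.atleast_1d(vs).astype(int)
    d=f['range_z'][vs,us]
    c=np.c_[(us-f['cx'])/f['fx']*d,(vs-f['cy'])/f['fy']*d,d]
    T=cam2w(f,st); return c@T[:3,:3].T+T[:3,3]
def ray_z(f,u,v,z,st=None):
    T=cam2w(f,st); r=T[:3,:3]@np.array([(u-f['cx'])/f['fx'],(v-f['cy'])/f['fy'],1]); 
    return T[:3,3]+r*(z-T[2,3])/r[2]
E
python3 - <<'E'
from h import *
np.set_printoptions(precision=4,suppress=True)
s=observe();print(s)
for n in ["top","scene"]:
    f=grab_frame(n);save(f,n+'1.png')
    print(n,'cam at',cam2w(f)[:3,3])
    for t in ['long_post_mid','short_post_mid','rack','holder','holder_mouth','calipers','marker','long_post_foot']:
        try:
            for r in tip_of(f,t)[:3]:
                u,v=r['position'];print(t,'tip',np.round([u,v],1),round(r['confidence'],2), pts(f,u,v)[0] if 0<=u<560 and 0<=v<420 else '')
        except Exception as e: print(t,e)
E
```

```text
pics
{'clock': 0.0, 'qpos': array([-1.3022,  0.522 , -0.0363,  1.5999,  0.0212,  1.0211, -0.1128]), 'qd': array([-0.    , -0.0005, -0.0006,  0.0004,  0.0005, -0.0015,  0.0013]), 'joint_efforts': array([ -0.0013, -92.7087,   1.9788, -36.9945,   0.0176,   0.0078,
         0.    ]), 'position': array([0.2076, 0.5891, 0.2052]), 'tool_rot': array([-3.1405,  0.0001,  2.8028]), 'force': array([ 0.0622, -0.5674, -0.7835]), 'moment': array([-0.0334, -0.0259,  0.035 ]), 'finger_force': 0.0, 'grip_width': 0.0854015036312878}
top cam at [0.4138 0.2048 0.9844]
long_post_mid tip [205.4 115.5] 0.69 [0.6738 0.3475 0.1012]
rack tip [238.6 175.5] 0.91 [0.5704 0.2895 0.0412]
holder tip [343.  192.1] 0.95 [0.5334 0.0859 0.0744]
holder_mouth tip [346.8 187.4] 0.74 [0.5491 0.0743 0.0315]
calipers tip [276.7 291.6] 0.95 [ 0.3402  0.2132 -0.0022]
calipers tip [344.3 192.1] 0.51 [0.5337 0.0837 0.0718]
marker tip [304.5 242.9] 0.89 [0.4395 0.1569 0.007 ]
long_post_foot tip [214.6 125. ] 0.66 [0.6758 0.3413 0.0241]
long_post_foot tip [255.3 163.6] 0.57 [0.5868 0.2539 0.0822]
scene cam at [-0.1315  0.2644  0.6513]
long_post_mid tip [208.3 158. ] 0.89 [0.6742 0.3458 0.0833]
long_post_mid tip [259.9 182.5] 0.87 [0.5871 0.2477 0.0811]
short_post_mid tip [220.3 204.4] 0.67 [0.5514 0.3237 0.0639]
short_post_mid tip [257.1 179. ] 0.27 [0.5849 0.2512 0.0904]
rack tip [242.8 218.7] 0.65 [0.5441 0.2852 0.031 ]
rack tip [291.  314.1] 0.47 [ 0.3371  0.2144 -0.0005]
holder tip [243.8 216.9] 0.72 [0.5456 0.283  0.0346]
holder tip [352.5 224.5] 0.56 [0.5173 0.077  0.0181]
holder_mouth tip [351.3 193. ] 0.64 [0.5481 0.0768 0.0697]
calipers tip [288.8 311.1] 0.63 [ 0.3443  0.2185 -0.0016]
marker tip [314.3 264.8] 0.71 [0.4307 0.1628 0.0112]
marker tip [242.  220.1] 0.32 [0.5469 0.2857 0.0232]
long_post_foot tip [211. 189.] 0.97 [0.6772 0.3493 0.    ]
long_post_foot tip [260.4 207.6] 0.82 [0.5596 0.2494 0.0418]
```

View pics/scene1.png

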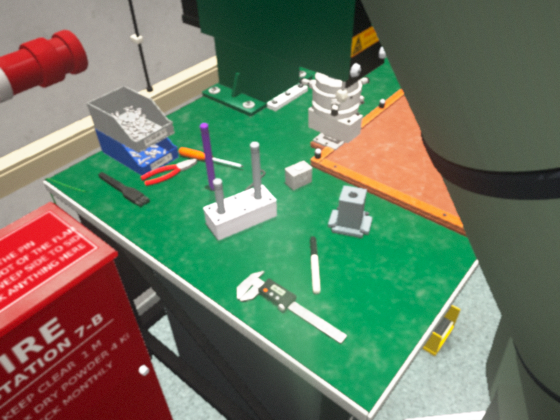

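View pics/top1.png

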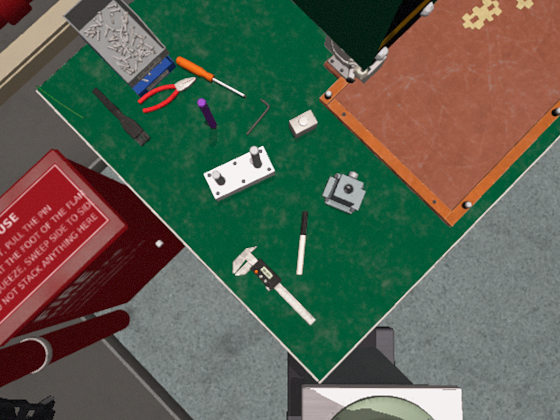

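The posts that could be meant, in scene pixels, are the purple rod (208,158), which is the look-alike, the short rod (219,195), and the tall steel rod (256,170). The holder is the grey block at (351,205), and the small block at (298,175) is a distractor. I choose the tall steel rod. Next I measure it and take a crop.

```bash
python3 - <<'E'
from h import *
np.set_printoptions(precision=4,suppress=True)
f=grab_frame('top');g=grab_frame('scene')
a=cv2.resize(f['image'][130:230,190:390],(800,400),interpolation=cv2.INTER_CUBIC)
b=cv2.resize(g['image'][110:250,190:390],(400,280)[:2],interpolation=cv2.INTER_CUBIC)
b=cv2.copyMakeBorder(b[:200],0,0,0,400,cv2.BORDER_CONSTANT)
cv2.imwrite('pics/crop.png',np.vstack([a,b])[:,:,::-1])
V,U=np.mgrid[0:420,0:560]
for nm,fr in (('top',f),('scene',g)):
    P=pts(fr,U.ravel(),V.ravel())
    def sel(c,r,z0,z1): 
        m=(np.hypot(P[:,0]-c[0],P[:,1]-c[1])<r)&(P[:,2]>z0)&(P[:,2]<z1); return P[m]
    for n,c,r,z0,z1 in (('long',(.575,.25),.035,.06,.2),('longtop',(.575,.25),.05,.15,.2),('short',(.555,.325),.03,.055,.15),('racktop',(.565,.29),.1,.035,.047),('holdertop',(.535,.08),.05,.068,.08)):
        q=sel(c,r,z0,z1); print(nm,n,len(q), q.mean(0) if len(q) else '', np.median(q,0) if len(q) else '', q[:,2].max() if len(q) else '')
        if n in('racktop','holdertop') and len(q)>10:
            rr=cv2.minAreaRect((q[:,:2]*1000).astype(np.float32)); print('  rect',rr)
E
```

```text
top long 155 [0.591  0.2518 0.1352] [0.5898 0.2514 0.148 ] 0.16914441070942154
top longtop 77 [0.5933 0.2523 0.1634] [0.5934 0.252  0.1647] 0.16914441070942154
top short 109 [0.5577 0.3229 0.1009] [0.5572 0.3228 0.1126] 0.11987546025321705
top racktop 1597 [0.5749 0.2888 0.0412] [0.5763 0.2898 0.0413] 0.04654903686276357
  rect ((577.1304931640625, 288.75537109375), (57.089595794677734, 129.94761657714844), 25.832290649414062)
top holdertop 485 [0.5406 0.0771 0.0739] [0.5409 0.0765 0.0739] 0.07851836404758172
  rect ((540.6651611328125, 76.93186950683594), (44.1394157409668, 44.22254180908203), 67.43810272216797)
scene long 412 [0.5879 0.2512 0.1183] [0.5872 0.2512 0.1199] 0.1679386899025863
scene longtop 91 [0.5891 0.2511 0.16  ] [0.5882 0.2512 0.1608] 0.1679386899025863
scene short 244 [0.5532 0.3227 0.0896] [0.5526 0.3225 0.0903] 0.11655818288293007
scene racktop 1268 [0.5694 0.2878 0.0408] [0.5697 0.2884 0.041 ] 0.0468801054698369
  rect ((575.710205078125, 286.81109619140625), (60.890724182128906, 131.40777587890625), 26.0424747467041)
scene holdertop 398 [0.5365 0.076  0.0735] [0.5358 0.0758 0.0739] 0.07675502873598039
  rect ((538.4718627929688, 75.02639770507812), (44.24287796020508, 47.82887268066406), 66.17718505859375)
```

View pics/crop.png

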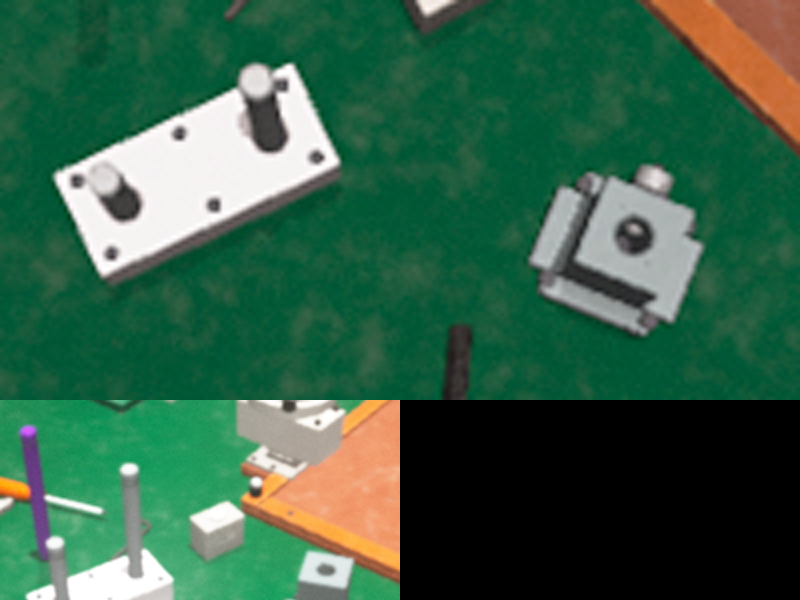

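The crop confirms the choice. The tall plain steel post with rings stands in the right-hand hole, crop (257,80). The short post is at (105,180), the holder bore at (634,235) and the plunger barrel at (653,180). Next I check that the path is clear.

```bash
python3 - <<'E'
from h import *
np.set_printoptions(precision=3,suppress=True)
V,U=np.mgrid[0:420,0:560]
for n in('top','scene'):
    f=grab_frame(n);P=pts(f,U.ravel(),V.ravel());P=P[f['range_z'].ravel()>0.05]
    a=np.array([.208,.589]);b=np.array([.594,.252]);d=(b-a)/np.linalg.norm(b-a)
    s=(P[:,:2]-a)@d;w=abs((P[:,:2]-a)@np.array([-d[1],d[0]]))
    for k in np.arange(-.1,.7,.05):
        q=P[(s>k)&(s<=k+.05)&(w<.14)]
        if len(q):print(n,round(k,2),np.percentile(q[:,2],99.5))
    q=P[(np.hypot(P[:,0]-.54,P[:,1]-.077)<.16)&(P[:,2]>.09)];print('near holder high:',len(q),q[:3])
    if n=='top':print('wrist cam')
w=grab_frame('wrist');print(w['T_tool_cam'],w['fx'])
E
```

```text
top -0.1 0.05091747421449055
top -0.05 0.05145555532906012
top 0.0 0.35164378004914126
top 0.05 0.05154237473693591
top 0.1 0.05206030157104463
top 0.15 0.052230207020610354
top 0.2 0.05255782934211143
top 0.25 0.0515461325691403
top 0.3 0.011338334511919412
top 0.35 0.016772269183720847
top 0.4 0.11589509697395234
top 0.45 0.044423372057255696
top 0.5 0.16594425634194024
top 0.55 0.011662264658026828
top 0.6 0.043682218134840994
top 0.65 0.040508563373519185
near holder high: 0 []
wrist cam
scene -0.05 -0.0637901208000303
scene 0.0 0.04727008429091217
scene 0.05 0.05037265086604918
scene 0.1 0.0503911038574535
scene 0.15 0.05053646111914976
scene 0.2 0.050502171113940904
scene 0.25 0.04862011511586629
scene 0.3 0.009646756930169618
scene 0.35 0.014956553654566497
scene 0.4 0.11498787336641263
scene 0.45 0.04353131234419591
scene 0.5 0.1653745334333988
scene 0.55 0.011227401225803794
scene 0.6 0.04283807269200663
scene 0.65 0.040223880848536696
near holder high: 0 []
[[ 0.    -0.965 -0.263  0.066]
 [ 1.     0.    -0.     0.   ]
 [ 0.    -0.263  0.965 -0.168]
 [ 0.     0.     0.     1.   ]] 359.37201121893156
```

```bash
python3 -m creep '[[[-1,-0.035,-0.014,-0.006,0,0,0],[-1,-0.035,-0.014,-0.006,0,0,0],[-1,-0.035,-0.014,-0.006,0,0,0],[-1,-0.035,-0.014,-0.006,0,0,0],[-1,-0.035,-0.014,-0.006,0,0,0],[-1,-0.035,-0.014,-0.006,0,0,0],[-1,-0.035,-0.014,-0.006,0,0,0],[-1,-0.035,-0.014,0,0,0,0],[-1,-0.035,-0.014,0,0,0,0],[-1,-0.035,-0.014,0,0,0,0]]]'; python3 -m creep '[[[-1,-0.03,-0.012,0,0,0,0],[-1,-0.025,-0.011,0,0,0,0],[-1,0,0,0,0,0,8],[-1,0,0,0,0,0,8],[-1,0,0,0,0,0,8],[-1,0,0,0,0,0,8],[-1,0,0,0,0,0,8],[-1,0,0,0,0,0,4.8],[-1,0,0,0,0,0,0],[-1,0,0,0,0,0,0]]]'
```

```text
clock: 2.15
position: [0.4924, 0.34, 0.2479]
tool_rot: [3.141, 0.0, 2.803]
force: [-0.2, 0.4, -0.1]
grip_width: 0.0855
finger_force: 0.0
clock: 3.15
position: [0.5354, 0.3012, 0.2477]
tool_rot: [-3.142, 0.0, 2.024]
force: [-1.1, 0.4, -0.4]
grip_width: 0.0854
finger_force: 0.0
```

```bash
cat > look.py <<'E'
from h import *
import sys
np.set_printoptions(precision=4,suppress=True)
s=observe();f=grab_frame('wrist');save(f,sys.argv[1])
V,U=np.mgrid[0:420,0:560];P=pts(f,U.ravel(),V.ravel(),s);ok=f['range_z'].ravel()>.03
print('pose',s['position'],s['tool_rot'])
R=Ro.from_euler('xyz',s['tool_rot']).as_matrix()
for n,c,r,z0,z1 in (('longtop',(.593,.252),.03,.155,.175),('shorttop',(.558,.323),.03,.11,.125),('holdertop',(.5405,.077),.04,.07,.08)):
    m=ok&(np.hypot(P[:,0]-c[0],P[:,1]-c[1])<r)&(P[:,2]>z0)&(P[:,2]<z1)
    q=P[m]
    if len(q)>20:
        rr=cv2.minAreaRect((q[:,:2]*1000).astype(np.float32))
        cc=np.array([*rr[0],0])/1000; cc[2]=np.median(q[:,2])
        print(n,len(q),'mean',q.mean(0),'rect',rr,'px',U.ravel()[m].mean(),V.ravel()[m].mean(),'tool shift xyz',R.T@(cc-s['position']))
E
python3 look.py w1.png
```

```text
pose [0.5354 0.3012 0.2477] [-3.1416  0.      2.0239]
longtop 394 mean [0.5932 0.2529 0.1636] rect ((594.3956298828125, 251.55068969726562), (15.587363243103027, 15.697507858276367), 63.38993453979492) px 314.01522842639594 292.8045685279188 tool shift xyz [-0.0705  0.0313  0.0828]
shorttop 271 mean [0.5592 0.3236 0.1152] rect ((559.5738525390625, 323.2575378417969), (14.977743148803711, 15.232165336608887), 72.37340545654297) px 311.1107011070111 181.38376383763838 tool shift xyz [0.0093 0.0313 0.1324]
holdertop 1241 mean [0.5392 0.0779 0.0743] rect ((540.8259887695312, 75.6230239868164), (45.65000915527344, 44.60130310058594), 67.55339813232422) px 189.72280419016923 362.5245769540693 tool shift xyz [-0.2052 -0.0939  0.1732]
```

View pics/w1.png

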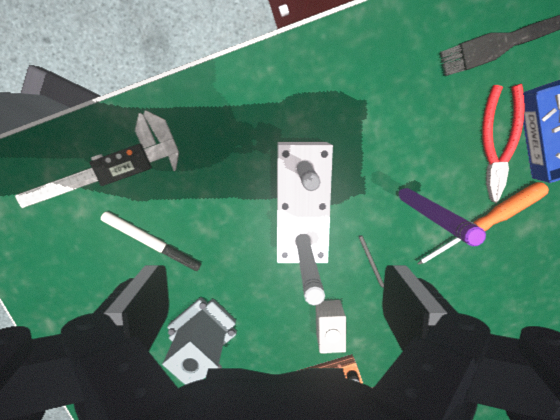

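The wrist view shows the long post top at (314,293), the short post at (311,181), the purple rod to the right at (476,236) and the holder at lower left (190,362). The measured positions agree with the earlier ones, so I move over the post and go down.

```bash
python3 -m creep '[[[-1,-0.024,0.01,0,0,0,0],[-1,-0.024,0.011,0,0,0,0],[-1,-0.0225,0.0105,0,0,0,0],[-1,0,0,0,0,0,0],[-1,0,0,0,0,0,0]]]'; python3 - <<'E'
from h import *
s=observe();f=grab_frame('wrist');print(s['position'])
R=Ro.from_euler('xyz',s['tool_rot']).as_matrix()
V,U=np.mgrid[0:420,0:560];P=(pts(f,U.ravel(),V.ravel(),s)-s['position'])@R
m=(f['range_z'].ravel()>.03)&(np.hypot(P[:,0],P[:,1])<.03)&(P[:,2]>.07)&(P[:,2]<.09);q=P[m];print(len(q),q.mean(0),cv2.minAreaRect((q[:,:2]*1000).astype(np.float32)))
E
```

```text
clock: 3.7
position: [0.5946, 0.251, 0.2475]
tool_rot: [-3.141, -0.0, 2.021]
force: [-0.0, -0.0, -0.3]
grip_width: 0.0858
finger_force: 0.0
[0.59463991 0.250987   0.2474842 ]
397 [1.20456432e-03 6.02675183e-05 8.27984670e-02] ((0.32669687271118164, -0.05243492126464844), (15.5478515625, 15.446414947509766), 13.053289413452148)
```

Centred to within 1 mm, so I go down 0.13 m and grip.

```bash
python3 -m creep '[[[-1,0,0,0.02,0,0,0],[-1,0,0,0.025,0,0,0],[-1,0,0,0.025,0,0,0],[-1,0,0,0.025,0,0,0],[-1,0,0,0.02,0,0,0],[-1,0,0,0.015,0,0,0],[-1,0,0,0,0,0,0]]]'; python3 -m creep '[[[0.5,0,0,0,0,0,0],[1,0,0,0,0,0,0],[1,0,0,0,0,0,0],[1,0,0,0,0,0,0],[1,0,0,0,0,0,0],[1,0,0,0,0,0,0],[1,0,0,0,0,0,0],[1,0,0,0,0,0,0],[1,0,0,0,0,0,0],[1,0,0,0,0,0,0]]]' 60
```

```text
clock: 4.45
position: [0.5933, 0.2516, 0.116]
tool_rot: [-3.139, -0.0, 2.022]
force: [-0.4, 0.4, 1.0]
grip_width: 0.0859
finger_force: 0.0
clock: 5.45
position: [0.5948, 0.2514, 0.1182]
tool_rot: [3.141, -0.0, 2.021]
force: [-0.7, -1.1, 5.2]
grip_width: 0.0138
finger_force: 58.4
```

```bash
python3 -m creep '[[[1,0,0,-0.004,0,0,0],[1,0,0,-0.008,0,0,0],[1,0,0,-0.015,0,0,0],[1,0,0,-0.02,0,0,0],[1,0,0,-0.02,0,0,0],[1,0,0,-0.02,0,0,0],[1,0,0,-0.015,0,0,0],[1,0,0,-0.008,0,0,0],[1,0,0,0,0,0,0]]]'; python3 - <<'E'
from h import *
np.set_printoptions(precision=4,suppress=True)
s=observe();f=grab_frame('wrist');save(f,'w2.png');g=grab_frame('scene');save(g,'s2.png')
R=Ro.from_euler('xyz',s['tool_rot']).as_matrix();print(s['position'],s['force'],s['grip_width'])
for r in tip_of(g,'long_post_foot')[:2]:print('foot',r)
for r in tip_of(f,'holder_mouth')[:2]:
    print('mouth px',r,ray_z(f,*r['position'],.075,s))
V,U=np.mgrid[0:420,0:560]
P=pts(g,U.ravel(),V.ravel());c=s['position'][:2]
for z in np.arange(.095,.27,.01):
    m=(np.hypot(P[:,0]-c[0],P[:,1]-c[1])<.03)&(abs(P[:,2]-z)<.005)
    if m.sum():print(round(z,3),m.sum(),P[m].mean(0),np.ptp(P[m],0))
E
```

```text
clock: 6.35
position: [0.595, 0.2515, 0.2292]
tool_rot: [3.14, -0.0, 2.021]
force: [0.1, 0.2, -2.7]
grip_width: 0.0135
finger_force: 58.6
[0.595  0.2515 0.2292] [ 0.0579  0.2039 -2.6766] 0.013518376194656989
foot {'position': [254.6, 165.7], 'confidence': 0.6}
foot {'position': [203.8, 187.5], 'confidence': 0.55}
mouth px {'position': [146.7, 314.1], 'confidence': 0.64} [0.5359 0.0788 0.075 ]
0.115 7 [0.5908 0.2505 0.1182] [0.0047 0.0076 0.0033]
0.125 20 [0.5887 0.2515 0.1253] [0.008  0.0129 0.0088]
0.135 38 [0.5876 0.2519 0.1349] [0.0079 0.0145 0.0096]
0.145 42 [0.5881 0.2514 0.1451] [0.0109 0.015  0.0091]
0.155 40 [0.5883 0.251  0.1549] [0.009  0.0149 0.0095]
0.165 41 [0.5882 0.2519 0.1649] [0.0089 0.0144 0.0099]
0.175 41 [0.5878 0.2522 0.1751] [0.0093 0.0145 0.0098]
0.185 46 [0.5882 0.2511 0.185 ] [0.0087 0.0146 0.0098]
0.195 42 [0.5886 0.2518 0.1948] [0.0125 0.0159 0.0095]
0.205 48 [0.588  0.252  0.2052] [0.0082 0.0143 0.0098]
0.215 49 [0.5887 0.2514 0.2156] [0.0097 0.0156 0.0099]
0.225 46 [0.5885 0.2522 0.2254] [0.0113 0.0156 0.0095]
0.235 46 [0.5881 0.2518 0.2354] [0.0072 0.014  0.0099]
0.245 46 [0.5883 0.2522 0.245 ] [0.0103 0.0151 0.0088]
0.255 55 [0.5868 0.253  0.2565] [0.0281 0.0311 0.0091]
0.265 100 [0.5832 0.252  0.2652] [0.0284 0.0307 0.0099]
```

```bash
python3 - <<'E'
import cv2
a=cv2.imread('pics/w2.png');b=cv2.imread('pics/s2.png')[60:270,160:440]
cv2.imwrite('pics/both.png',cv2.hconcat([cv2.resize(a,(400,300)),cv2.resize(b,(400,300))]))
E
```

```text
(no output)
```

View pics/both.png

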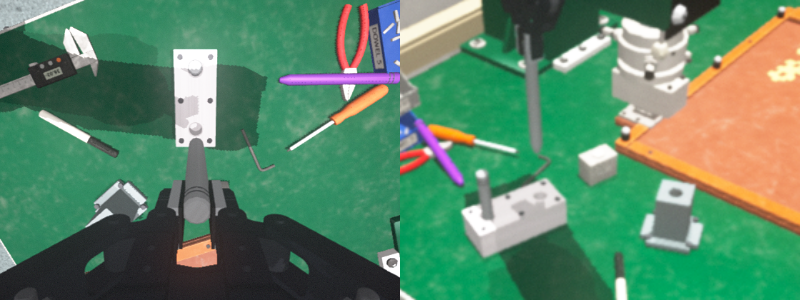

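The post hangs straight in the grip. In the left panel it is centred between the fingers at (195,190), and in the right panel it is upright at (535,100). The holder bore is at (678,192). I move most of the way and look again at the bore.

```bash
python3 -m creep '[[[1,-0.01,-0.01,0,0,0,0],[1,-0.02,-0.02,0,0,0,0],[1,-0.02,-0.02,0,0,0,0],[1,-0.02,-0.02,0,0,0,0],[1,-0.01,-0.01,0,0,0,0],[1,0,0,0,0,0,0],[1,0,0,0,0,0,0]]]'; cat > bore.py <<'E'
from h import *
np.set_printoptions(precision=4,suppress=True)
s=observe();f=grab_frame('wrist');save(f,'w3.png');print(s['position'],s['tool_rot'])
R=Ro.from_euler('xyz',s['tool_rot']).as_matrix()
V,U=np.mgrid[0:420,0:560];P=pts(f,U.ravel(),V.ravel(),s)
m=(np.hypot(P[:,0]-.5405,P[:,1]-.0765)<.04)&(abs(P[:,2]-.0745)<.004);q=P[m]
print('top',len(q),q.mean(0),cv2.minAreaRect((q[:,:2]*1000).astype(np.float32)))
# bore: hole in the top-face mask, contour projected onto z=.075
M=m.reshape(420,560).astype(np.uint8)*255
cs,h=cv2.findContours(M,cv2.RETR_CCOMP,cv2.CHAIN_APPROX_NONE)
for c,hh in zip(cs,h[0]):
    if hh[3]>=0 and cv2.contourArea(c)>40:
        w=np.array([ray_z(f,u,v,.075,s)[:2] for u,v in c[:,0]])*1000
        print('hole',cv2.minEnclosingCircle(w.astype(np.float32)),'ell',cv2.fitEllipse(w.astype(np.float32)),'px',c[:,0].mean(0))
for r in tip_of(f,'holder_mouth')[:2]:print('net',r,ray_z(f,*r['position'],.075,s))
E
python3 bore.py
```

```text
clock: 7.25
position: [0.5574, 0.1449, 0.2277]
tool_rot: [3.141, -0.0, 2.021]
force: [0.2, -0.6, -1.9]
grip_width: 0.014
finger_force: 58.7
[0.5574 0.1449 0.2277] [ 3.1414 -0.0003  2.021 ]
top 1700 [0.5391 0.0774 0.0744] ((540.594970703125, 75.32917785644531), (44.56514358520508, 43.948177337646484), 67.5115966796875)
hole ((540.66650390625, 76.55685424804688), 9.399398803710938) ell ((540.670654296875, 76.4908676147461), (17.102453231811523, 17.890443801879883), 82.5020751953125) px [227.04 244.04]
net {'position': [224.0, 239.2], 'confidence': 0.77} [0.5361 0.0797 0.075 ]
```

View pics/w3.png

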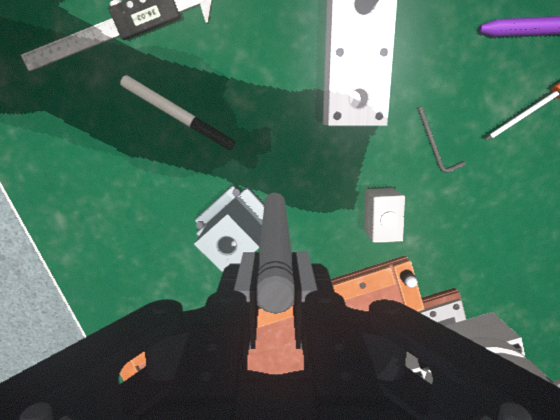

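The bore shows at (227,244) in the picture, which puts it at about (0.5406, 0.0765). The post foot is at (275,200). Move over the bore and lower until the foot is just above the mouth.

```bash
python3 -m creep '[[[1,-0.01,-0.008,0,0,0,0],[1,-0.0145,-0.012,0,0,0,0],[1,-0.0145,-0.012,0,0,0,0],[1,-0.01,-0.008,0,0,0,0],[1,-0.0053,-0.0049,0.005,0,0,0],[1,0,0,0.01,0,0,0],[1,0,0,0.01,0,0,0],[1,0,0,0.005,0,0,0],[1,0,0,0,0,0,0],[1,0,0,0,0,0,0]]]'; python3 - <<'E'
from h import *
np.set_printoptions(precision=4,suppress=True)
s=observe();print(s['position'],s['force'])
V,U=np.mgrid[0:420,0:560]
for n in('scene','top'):
    g=grab_frame(n);save(g,n+'4.png');P=pts(g,U.ravel(),V.ravel());c=s['position'][:2];C=cam2w(g)[:3,3]
    for z in np.arange(.09,.18,.02):
        m=(np.hypot(P[:,0]-c[0],P[:,1]-c[1])<.02)&(abs(P[:,2]-z)<.01);q=P[m]
        if m.sum()>10:
            d=q.mean(0)[:2]-C[:2];d/=np.linalg.norm(d)
            print(n,round(z,3),m.sum(),q.mean(0)[:2]+d*.0065,np.ptp(q[:,1]))
    m=(np.hypot(P[:,0]-.5405,P[:,1]-.0765)<.04)&(abs(P[:,2]-.0745)<.004);q=P[m]
    print(n,'top face',cv2.minAreaRect((q[:,:2]*1000).astype(np.float32)),np.percentile(q[:,:2],[1,99],axis=0))
a=cv2.imread('pics/scene4.png')[130:250,280:420];cv2.imwrite('pics/c4.png',cv2.resize(a,(700,600),interpolation=cv2.INTER_CUBIC))
E
```

```text
clock: 8.35
position: [0.5406, 0.0764, 0.1976]
tool_rot: [-3.141, -0.0, 2.021]
force: [-0.3, -0.3, -1.0]
grip_width: 0.0138
finger_force: 58.7
[0.5406 0.0764 0.1976] [-0.3148 -0.2926 -1.045 ]
scene 0.09 27 [0.5415 0.0756] 0.01217519738781378
scene 0.11 77 [0.5406 0.0762] 0.014478582699053888
scene 0.13 78 [0.5406 0.0764] 0.014746054054040586
scene 0.15 81 [0.5404 0.0766] 0.016107511073761627
scene 0.17 87 [0.5406 0.0767] 0.015779023029078687
scene top face ((538.0728759765625, 75.38783264160156), (44.34263229370117, 47.555625915527344), 66.76890563964844) [[0.5122 0.0494]
 [0.5649 0.1014]]
top 0.11 18 [0.5415 0.0777] 0.009577569191444812
top 0.13 19 [0.5421 0.0778] 0.013835232820841203
top 0.15 21 [0.5417 0.0777] 0.012237686059201891
top 0.17 24 [0.5418 0.0776] 0.011626334496743454
top top face ((540.7532958984375, 76.89161682128906), (44.07347869873047, 44.297698974609375), 67.65708923339844) [[0.5156 0.0533]
 [0.5665 0.1029]]
```

View pics/c4.png

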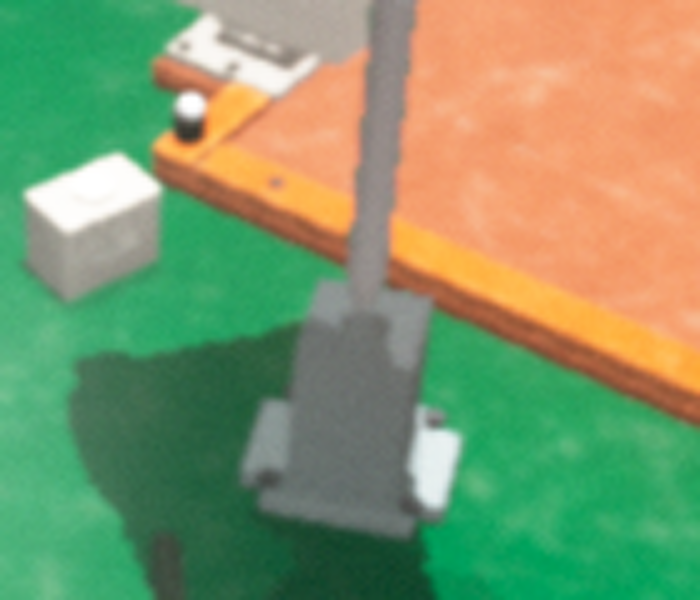

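The foot sits centred over the bore, crop (365,300). Start the insertion and watch the forces.

```bash
python3 -m creep '[[[1,0,0,0.004,0,0,0],[1,0,0,0.004,0,0,0],[1,0,0,0.004,0,0,0],[1,0,0,0.004,0,0,0],[1,0,0,0.002,0,0,0],[1,0,0,0,0,0,0]]]'; python3 -m creep '[[[1,0,0,0.003,0,0,0],[1,0,0,0.003,0,0,0],[1,0,0,0.003,0,0,0],[1,0,0,0,0,0,0]]]'
```

```text
clock: 9.05
position: [0.5403, 0.076, 0.1794]
tool_rot: [-3.141, -0.0, 2.021]
force: [0.8, -1.0, -1.4]
grip_width: 0.0137
finger_force: 58.7
clock: 9.45
position: [0.5403, 0.076, 0.1702]
tool_rot: [-3.141, -0.0, 2.021]
force: [-0.8, -0.1, -1.7]
grip_width: 0.0137
finger_force: 58.7
```

```bash
python3 -m creep '[[[1,0,0,0.002,0,0,0],[1,0,0,0.002,0,0,0],[1,0,0,0.002,0,0,0],[1,0,0,0.002,0,0,0],[1,0,0,0,0,0,0]]]'; python3 -m creep '[[[1,0,0,0.002,0,0,0],[1,0,0,0.002,0,0,0],[1,0,0,0.002,0,0,0],[1,0,0,0.002,0,0,0],[1,0,0,0,0,0,0]]]';python3 -m creep '[[[1,0,0,0.002,0,0,0],[1,0,0,0.002,0,0,0],[1,0,0,0.002,0,0,0],[1,0,0,0,0,0,0]]]'
```

```text
clock: 9.95
position: [0.5404, 0.076, 0.1624]
tool_rot: [-3.141, -0.0, 2.021]
force: [0.5, -0.7, -1.9]
grip_width: 0.0137
finger_force: 58.7
clock: 10.45
position: [0.5406, 0.076, 0.1546]
tool_rot: [3.142, 0.0, 2.021]
force: [-1.1, -1.4, 1.0]
grip_width: 0.014
finger_force: 59.3
clock: 10.85
position: [0.5404, 0.076, 0.1485]
tool_rot: [-3.141, -0.0, 2.021]
force: [-1.7, -0.5, 2.9]
grip_width: 0.0138
finger_force: 59.6
```

The post is riding past the plunger at about 5 N. From here I use 1 mm steps, each gated by a force check.

```bash
cat > chk.py <<'E'
from workcell import *
import sys
s=observe();print(round(float(s['position'][2]),4),round(float(s['force'][2]),1));sys.exit(s['force'][2]>8)
E
C(){ python3 chk.py; }
python3 -m creep '[[[1,0,0,0.001,0,0,0],[1,0,0,0.001,0,0,0],[1,0,0,0.001,0,0,0],[1,0,0,0,0,0,0]]]'>/dev/null && C && python3 -m creep '[[[1,0,0,0.001,0,0,0],[1,0,0,0,0,0,0]]]' >/dev/null && C && python3 -m creep '[[[1,0,0,0.001,0,0,0],[1,0,0,0,0,0,0]]]' >/dev/null && C && python3 -m creep '[[[1,0,0,0.001,0,0,0],[1,0,0,0,0,0,0]]]' >/dev/null && C && python3 -m creep '[[[1,0,0,0.001,0,0,0],[1,0,0,0,0,0,0]]]' >/dev/null && C && python3 -m creep '[[[1,0,0,0.001,0,0,0],[1,0,0,0,0,0,0]]]' >/dev/null && C && python3 -m creep '[[[1,0,0,0.001,0,0,0],[1,0,0,0,0,0,0]]]' >/dev/null && C && python3 -m creep '[[[1,0,0,0.001,0,0,0],[1,0,0,0,0,0,0]]]' >/dev/null && C && python3 -m creep '[[[1,0,0,0.001,0,0,0],[1,0,0,0,0,0,0]]]' >/dev/null && C; grep -c . chk.py
```

```text
0.1458 3.8
3False
```

```bash
sed -i 's/sys.exit(\(.*\))/sys.exit(int(\1))/' chk.py
C(){ python3 chk.py; }
python3 -m creep '[[[1,0,0,0.001,0,0,0],[1,0,0,0,0,0,0]]]' >/dev/null && C && python3 -m creep '[[[1,0,0,0.001,0,0,0],[1,0,0,0,0,0,0]]]' >/dev/null && C && python3 -m creep '[[[1,0,0,0.001,0,0,0],[1,0,0,0,0,0,0]]]' >/dev/null && C && python3 -m creep '[[[1,0,0,0.001,0,0,0],[1,0,0,0,0,0,0]]]' >/dev/null && C && python3 -m creep '[[[1,0,0,0.001,0,0,0],[1,0,0,0,0,0,0]]]' >/dev/null && C && python3 -m creep '[[[1,0,0,0.001,0,0,0],[1,0,0,0,0,0,0]]]' >/dev/null && C && python3 -m creep '[[[1,0,0,0.001,0,0,0],[1,0,0,0,0,0,0]]]' >/dev/null && C && python3 -m creep '[[[1,0,0,0.001,0,0,0],[1,0,0,0,0,0,0]]]' >/dev/null && C
```

```text
0.1447 2.7
0.1437 1.8
0.1427 2.7
0.1416 1.0
0.1406 1.5
0.1396 0.3
0.1386 1.5
0.1376 0.6
```

```bash
sed -i 's/>8/>6/' chk.py
C(){ python3 chk.py; }
python3 -m creep '[[[1,0,0,0.001,0,0,0],[1,0,0,0,0,0,0]]]' >/dev/null && C && python3 -m creep '[[[1,0,0,0.001,0,0,0],[1,0,0,0,0,0,0]]]' >/dev/null && C && python3 -m creep '[[[1,0,0,0.001,0,0,0],[1,0,0,0,0,0,0]]]' >/dev/null && C && python3 -m creep '[[[1,0,0,0.001,0,0,0],[1,0,0,0,0,0,0]]]' >/dev/null && C && python3 -m creep '[[[1,0,0,0.001,0,0,0],[1,0,0,0,0,0,0]]]' >/dev/null && C && python3 -m creep '[[[1,0,0,0.001,0,0,0],[1,0,0,0,0,0,0]]]' >/dev/null && C && python3 -m creep '[[[1,0,0,0.001,0,0,0],[1,0,0,0,0,0,0]]]' >/dev/null && C && python3 -m creep '[[[1,0,0,0.001,0,0,0],[1,0,0,0,0,0,0]]]' >/dev/null && C && python3 -m creep '[[[1,0,0,0.001,0,0,0],[1,0,0,0,0,0,0]]]' >/dev/null && C && python3 -m creep '[[[1,0,0,0.001,0,0,0],[1,0,0,0,0,0,0]]]' >/dev/null && C
```

```text
0.1365 1.2
0.1358 4.1
0.1347 3.3
0.1338 5.5
0.1333 14.2
```

```bash
python3 -m creep '[[[1,0,0,0,0,0,0],[1,0,0,0,0,0,0]]]'; python3 -m creep '[[[1,0,0,0.0004,0,0,0],[1,0,0,0,0,0,0]]]'
```

```text
clock: 14.05
position: [0.5409, 0.0762, 0.1333]
tool_rot: [3.141, 0.0, 2.021]
force: [-3.7, -0.3, 13.9]
grip_width: 0.0138
finger_force: 61.1
clock: 14.25
position: [0.5411, 0.0762, 0.1331]
tool_rot: [3.14, 0.0, 2.021]
force: [-4.2, -1.3, 18.2]
grip_width: 0.0141
finger_force: 61.7
```

Each 0.4 mm adds about 4 N, well beyond the friction band, so the post is on the stop at roughly 10–18 N. I lower the grip to 20 N and then release.

```bash
python3 -m creep '[[[1,0,0,0,0,0,0],[1,0,0,0,0,0,0]]]' 20; python3 -m creep '[[[0,0,0,0,0,0,0],[0,0,0,0,0,0,0],[-0.5,0,0,0,0,0,0],[-1,0,0,0,0,0,0],[-1,0,0,0,0,0,0],[-1,0,0,0,0,0,0],[-1,0,0,0,0,0,0],[-1,0,0,0,0,0,0]]]'
python3 - <<'E'
from h import *
np.set_printoptions(precision=4,suppress=True)
s=observe();f=grab_frame('wrist');save(f,'w5.png');print(s['position'],s['force'])
V,U=np.mgrid[0:420,0:560];P=pts(f,U.ravel(),V.ravel(),s)
m=(f['range_z'].ravel()>.03)&(np.hypot(P[:,0]-.5406,P[:,1]-.0763)<.015)&(P[:,2]>.15);q=P[m]
print(len(q),np.percentile(q[:,2],[5,50,95]),np.median(q,0))
E
```

```text
clock: 14.45
position: [0.5411, 0.0762, 0.1331]
tool_rot: [3.14, 0.0, 2.021]
force: [-3.5, -0.8, 18.3]
grip_width: 0.014
finger_force: 61.7
clock: 15.25
position: [0.5405, 0.0761, 0.1323]
tool_rot: [3.142, 0.0, 2.021]
force: [0.2, -0.6, -0.6]
grip_width: 0.0853
finger_force: 0.0
[0.5405 0.0761 0.1323] [ 0.2423 -0.6452 -0.6143]
7612 [0.1626 0.2364 0.2446] [0.5374 0.0839 0.2364]
```

```bash
python3 -m creep '[[[-1,0,0,-0.01,0,0,0],[-1,0,0,-0.02,0,0,0],[-1,0,0,-0.03,0,0,0],[-1,0,0,-0.03,0,0,0],[-1,0,0,-0.02,0,0,0],[-1,0,0,-0.01,0,0,0],[-1,0,0,0,0,0,0],[-1,0,0,0,0,0,0]]]'
python3 - <<'E'
from h import *
np.set_printoptions(precision=4,suppress=True)
s=observe();f=grab_frame('wrist');save(f,'w5.png')
V,U=np.mgrid[0:420,0:560];P=pts(f,U.ravel(),V.ravel(),s)
m=(f['range_z'].ravel()>.03)&(np.hypot(P[:,0]-.5406,P[:,1]-.0763)<.015)&(P[:,2]>.17)&(P[:,2]<.19);q=P[m]
print(len(q),np.median(q,0),cv2.minAreaRect((q[:,:2]*1000).astype(np.float32)))
g=grab_frame('scene');save(g,'s5.png');P=pts(g,U.ravel(),V.ravel())
for z in(.1,.12,.14,.16,.175):
    m=(np.hypot(P[:,0]-.5406,P[:,1]-.0763)<.02)&(abs(P[:,2]-z)<.008);print(z,m.sum(),P[m].mean(0))
m=(np.hypot(P[:,0]-.5406,P[:,1]-.0763)<.015)&(P[:,2]<.21);print('max z',np.sort(P[m,2])[-8:])
a=cv2.resize(f['image'],(400,300));b=cv2.resize(g['image'][60:270,200:480],(400,300))
cv2.imwrite('pics/both5.png',cv2.hconcat([a,b])[:,:,::-1])
E
```

```text
clock: 16.1
position: [0.5401, 0.076, 0.2516]
tool_rot: [-3.141, -0.0, 2.021]
force: [-0.1, 0.7, -0.3]
grip_width: 0.0851
finger_force: 0.0
453 [0.5404 0.0779 0.1801] ((541.1443481445312, 76.8036880493164), (15.33847713470459, 15.721174240112305), 40.209442138671875)
0.1 59 [0.5335 0.0773 0.1   ]
0.12 60 [0.5335 0.0778 0.1203]
0.14 66 [0.5342 0.078  0.1395]
0.16 72 [0.5343 0.0783 0.1601]
0.175 89 [0.5359 0.0775 0.176 ]
max z [0.1807 0.1808 0.1808 0.1812 0.1814 0.1815 0.1815 0.1818]
```

View pics/both5.png

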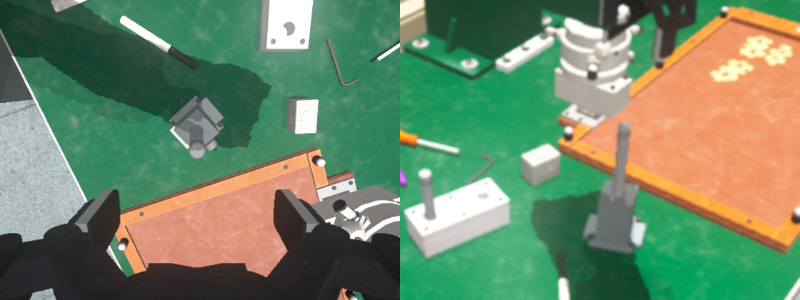

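The post stands upright in the holder. Its top is at z 0.181, so the foot is at about 0.021, and the other items have not moved. As a check that it stands on the stop and isn't hung up on friction, I press lightly on its top with the fingers shut.

```bash
sed -i 's/>6/>5/' chk.py; C(){ python3 chk.py; }
python3 -m creep '[[[1,0,0,0.01,0,0,0],[1,0,0,0.01,0,0,0],[1,0,0,0.01,0,0,0],[1,0,0,0,0,0,0],[1,0,0,0,0,0,0],[1,0,0,0,0,0,0],[1,0,0,0.015,0,0,0],[1,0,0,0.012,0,0,0],[1,0,0,0.008,0,0,0],[1,0,0,0,0,0,0]]]' 20 && C && python3 -m creep '[[[1,0,0,0.001,0,0,0],[1,0,0,0.001,0,0,0],[1,0,0,0,0,0,0]]]' >/dev/null && C && python3 -m creep '[[[1,0,0,0.001,0,0,0],[1,0,0,0,0,0,0]]]' >/dev/null && C && python3 -m creep '[[[1,0,0,0.001,0,0,0],[1,0,0,0,0,0,0]]]' >/dev/null && C && python3 -m creep '[[[1,0,0,0.001,0,0,0],[1,0,0,0,0,0,0]]]' >/dev/null && C && python3 -m creep '[[[1,0,0,0.001,0,0,0],[1,0,0,0,0,0,0]]]' >/dev/null && C && python3 -m creep '[[[1,0,0,0.001,0,0,0],[1,0,0,0,0,0,0]]]' >/dev/null && C && python3 -m creep '[[[1,0,0,0.001,0,0,0],[1,0,0,0,0,0,0]]]' >/dev/null && C
```

```text
clock: 17.2
position: [0.5401, 0.076, 0.1864]
tool_rot: [-3.14, -0.0, 2.021]
force: [-0.4, 0.5, 0.1]
grip_width: 0.0001
finger_force: 0.0
0.1864 0.1
0.1855 0.4
0.1844 0.1
0.1832 0.6
0.1822 -0.3
0.1812 0.0
0.1802 -0.1
0.1792 -0.0
```

```bash
C(){ python3 chk.py; }
python3 -m creep '[[[1,0,0,0.001,0,0,0],[1,0,0,0,0,0,0]]]' >/dev/null && C && python3 -m creep '[[[1,0,0,0.001,0,0,0],[1,0,0,0,0,0,0]]]' >/dev/null && C && python3 -m creep '[[[1,0,0,0.001,0,0,0],[1,0,0,0,0,0,0]]]' >/dev/null && C && python3 -m creep '[[[1,0,0,0.001,0,0,0],[1,0,0,0,0,0,0]]]' >/dev/null && C && python3 -m creep '[[[1,0,0,0.001,0,0,0],[1,0,0,0,0,0,0]]]' >/dev/null && C && python3 -m creep '[[[1,0,0,0.001,0,0,0],[1,0,0,0,0,0,0]]]' >/dev/null && C
```

```text
0.1782 -0.1
0.1772 -0.4
0.1762 0.1
0.1752 0.1
0.1742 -0.5
0.1732 0.1
```

```bash
python3 - <<'E'
from h import *
np.set_printoptions(precision=4,suppress=True)
g=grab_frame('scene');t=grab_frame('top')
V,U=np.mgrid[0:420,0:560]
for n,k in(('scene',g),('top',t)):
    P=pts(k,U.ravel(),V.ravel())
    for z in np.arange(.1,.2,.01):
        m=(np.hypot(P[:,0]-.5406,P[:,1]-.0763)<.025)&(abs(P[:,2]-z)<.005)
        if m.sum()>3:print(n,round(z,3),m.sum(),P[m].mean(0),np.ptp(P[m][:,1]))
cv2.imwrite('pics/c6.png',cv2.resize(g['image'][90:230,290:410],(514,600),interpolation=cv2.INTER_CUBIC)[:,:,::-1])
E
```

```text
scene 0.1 36 [0.5336 0.0775 0.1003] 0.014721764537435705
scene 0.11 39 [0.5336 0.0775 0.1098] 0.014356997581400521
scene 0.12 36 [0.5334 0.0783 0.1197] 0.013452403444443428
scene 0.13 42 [0.5338 0.0773 0.1297] 0.014675133632386206
scene 0.14 39 [0.5337 0.0781 0.1399] 0.016106055155335947
scene 0.15 43 [0.5341 0.0776 0.1495] 0.014249674768317427
scene 0.16 44 [0.5343 0.0786 0.1599] 0.013899012614254053
scene 0.17 45 [0.5339 0.0778 0.1702] 0.01516214527429069
scene 0.18 54 [0.5376 0.0776 0.179 ] 0.014463266318401086
top 0.1 6 [0.5369 0.0837 0.1   ] 0.005193961816448253
top 0.11 11 [0.5359 0.0818 0.1094] 0.010218874697355579
top 0.12 7 [0.5365 0.0813 0.1189] 0.01056231363694475
top 0.13 10 [0.5354 0.0816 0.1296] 0.010778368197901442
top 0.14 9 [0.5368 0.0824 0.1397] 0.010774162703333562
top 0.15 13 [0.5372 0.0826 0.1494] 0.011170910590197952
top 0.16 8 [0.5361 0.0818 0.1606] 0.008500220023115054
top 0.17 10 [0.5364 0.0828 0.1687] 0.010696873199777218
top 0.18 15 [0.5372 0.0826 0.1784] 0.008380926224546004
```

View pics/c6.png

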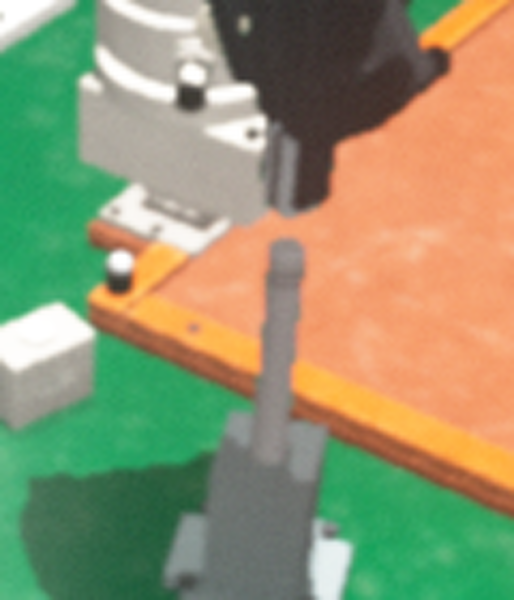

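The fingertips at crop (290,205) are still some millimetres above the post top at (287,245), so I keep lowering with the gate on.

```bash
C(){ python3 chk.py; }
python3 -m creep '[[[1,0,0,0.001,0,0,0],[1,0,0,0,0,0,0]]]' >/dev/null && C && python3 -m creep '[[[1,0,0,0.001,0,0,0],[1,0,0,0,0,0,0]]]' >/dev/null && C && python3 -m creep '[[[1,0,0,0.001,0,0,0],[1,0,0,0,0,0,0]]]' >/dev/null && C && python3 -m creep '[[[1,0,0,0.001,0,0,0],[1,0,0,0,0,0,0]]]' >/dev/null && C && python3 -m creep '[[[1,0,0,0.001,0,0,0],[1,0,0,0,0,0,0]]]' >/dev/null && C && python3 -m creep '[[[1,0,0,0.001,0,0,0],[1,0,0,0,0,0,0]]]' >/dev/null && C&& python3 -m creep '[[[1,0,0,0.001,0,0,0],[1,0,0,0,0,0,0]]]' >/dev/null && C && python3 -m creep '[[[1,0,0,0.001,0,0,0],[1,0,0,0,0,0,0]]]' >/dev/null && C && python3 -m creep '[[[1,0,0,0.001,0,0,0],[1,0,0,0,0,0,0]]]' >/dev/null && C && python3 -m creep '[[[1,0,0,0.001,0,0,0],[1,0,0,0,0,0,0]]]' >/dev/null && C
```

```text
0.1722 -1.3
0.1712 0.2
0.1702 0.9
0.1692 0.9
0.1682 0.5
0.1672 0.3
0.1662 -0.5
0.1652 -0.8
0.1642 -0.2
0.1632 0.5
```

```bash
python3 - <<'E'
from h import *
np.set_printoptions(precision=4,suppress=True)
s=observe();print(s['clock'],s['position'],s['grip_width'],s['qpos'])
g=grab_frame('scene')
V,U=np.mgrid[0:420,0:560];P=pts(g,U.ravel(),V.ravel())
for z in np.arange(.15,.26,.008):
    m=(np.hypot(P[:,0]-.5406,P[:,1]-.0763)<.06)&(abs(P[:,2]-z)<.004)
    if m.sum()>3:print(round(z,3),m.sum(),P[m].mean(0),P[m].min(0),P[m].max(0))
cv2.imwrite('pics/c7.png',cv2.resize(g['image'][90:230,290:410],(514,600),interpolation=cv2.INTER_CUBIC)[:,:,::-1])
E
```

```text
22.0 [0.5405 0.0761 0.1632] -0.00016897146902169013 [-0.4424  0.4618  0.2633  1.8643 -0.157   0.8356  0.3502]
0.15 33 [0.5338 0.0778 0.1497] [0.5289 0.07   0.1462] [0.5389 0.0837 0.1534]
0.158 35 [0.5341 0.0787 0.1578] [0.5304 0.0705 0.1542] [0.5408 0.0847 0.1618]
0.166 38 [0.5342 0.0781 0.1661] [0.5308 0.0699 0.162 ] [0.5402 0.0848 0.1698]
0.174 35 [0.534  0.0782 0.1745] [0.5306 0.0702 0.1701] [0.5392 0.0841 0.1778]
0.182 37 [0.5377 0.0774 0.18  ] [0.5316 0.0705 0.1783] [0.5467 0.084  0.1817]
0.19 21 [0.5346 0.0801 0.191 ] [0.5299 0.068  0.1877] [0.5409 0.0883 0.1937]
0.198 57 [0.5328 0.0794 0.1982] [0.5257 0.065  0.1942] [0.5482 0.0891 0.2019]
0.206 73 [0.532  0.0783 0.2061] [0.5247 0.0643 0.2023] [0.5497 0.0883 0.21  ]
0.214 67 [0.5321 0.0784 0.214 ] [0.5247 0.065  0.21  ] [0.551  0.0886 0.2178]
0.222 58 [0.5326 0.0805 0.2215] [0.5235 0.0639 0.218 ] [0.5475 0.0891 0.2258]
0.23 55 [0.5347 0.0849 0.2309] [0.5123 0.0685 0.226 ] [0.5611 0.0994 0.2338]
0.238 158 [0.532  0.0805 0.2386] [0.5033 0.0512 0.234 ] [0.5668 0.101  0.242 ]
0.246 139 [0.5343 0.083  0.2458] [0.4985 0.0502 0.242 ] [0.5756 0.1045 0.2499]
0.254 195 [0.5304 0.0801 0.2545] [0.492  0.0468 0.2501] [0.5796 0.1076 0.258 ]
```

View pics/c7.png

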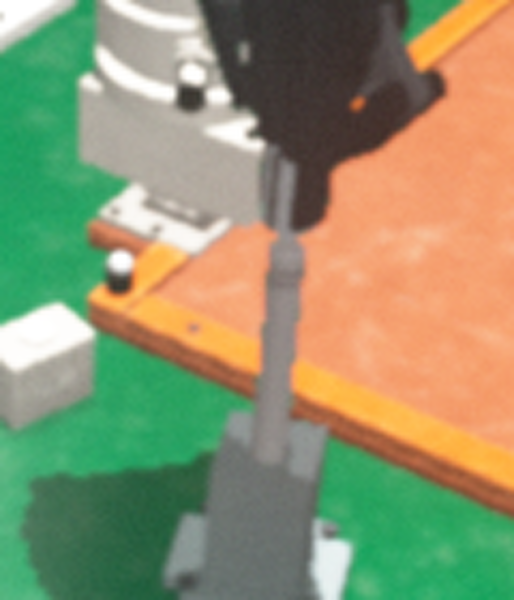

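The depth image puts the shut fingertips at z≈0.189, about 8 mm above the post top. They sit farther back than the nominal TCP, so I continue gently.

```bash
C(){ python3 chk.py; }
python3 -m creep '[[[1,0,0,0.001,0,0,0],[1,0,0,0.001,0,0,0],[1,0,0,0.001,0,0,0],[1,0,0,0,0,0,0]]]' >/dev/null && C && python3 -m creep '[[[1,0,0,0.001,0,0,0],[1,0,0,0,0,0,0]]]' >/dev/null && C && python3 -m creep '[[[1,0,0,0.001,0,0,0],[1,0,0,0,0,0,0]]]' >/dev/null && C && python3 -m creep '[[[1,0,0,0.001,0,0,0],[1,0,0,0,0,0,0]]]' >/dev/null && C && python3 -m creep '[[[1,0,0,0.001,0,0,0],[1,0,0,0,0,0,0]]]' >/dev/null && C && python3 -m creep '[[[1,0,0,0.001,0,0,0],[1,0,0,0,0,0,0]]]' >/dev/null && C&& python3 -m creep '[[[1,0,0,0.001,0,0,0],[1,0,0,0,0,0,0]]]' >/dev/null && C && python3 -m creep '[[[1,0,0,0.001,0,0,0],[1,0,0,0,0,0,0]]]' >/dev/null && C && python3 -m creep '[[[1,0,0,0.001,0,0,0],[1,0,0,0,0,0,0]]]' >/dev/null && C && python3 -m creep '[[[1,0,0,0.001,0,0,0],[1,0,0,0,0,0,0]]]' >/dev/null && C
```

```text
0.1601 0.5
0.1592 0.3
0.1582 -0.1
0.1572 -0.0
0.1562 0.1
0.1555 4.0
0.1552 14.8
```

It is stiff at 15 N, which is more than the plunger friction can hold, so the post is bearing on the stop. Back off and hand in.

```bash
python3 -m creep '[[[1,0,0,-0.003,0,0,0],[1,0,0,-0.01,0,0,0],[1,0,0,-0.02,0,0,0],[1,0,0,-0.03,0,0,0],[1,0,0,-0.03,0,0,0],[1,0,0,-0.01,0,0,0],[1,0,0,0,0,0,0],[1,0,0,0,0,0,0]]]'
python3 - <<'E'
from h import *
g=grab_frame('scene');V,U=np.mgrid[0:420,0:560];P=pts(g,U.ravel(),V.ravel())
for c,zm in(((.5406,.0763),.2),((.558,.323),.15)):
    m=(np.hypot(P[:,0]-c[0],P[:,1]-c[1])<.02)&(P[:,2]<zm);print('top z',np.sort(P[m,2])[-5])
print(job_done())
E
```

```text
clock: 24.45
position: [0.5401, 0.0761, 0.2567]
tool_rot: [-3.141, -0.0, 2.021]
force: [-0.3, 0.4, -0.7]
grip_width: -0.0
finger_force: 0.0
top z 0.1808516483236966
top z 0.11580624367436121
the job is handed in; nothing more can be done
None
```

The long post is standing released in the holder, past the plunger and pressed firmly onto the stop with its foot about 21 mm above the bench; the short post, calipers and marker were not touched, and the job is handed in (no verdict was returned).

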